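Unlock the portable hob with its two-key child lock and switch it on

TASK

Unlock the portable hob: with one fingertip on each of the two orange keys, press both fully down together, hold them down for at least two seconds, and let both come up again. Then press the green key fully down to switch the hob on, and let it go. Leave the grey key alone, do not push, lift or shift the casserole, and leave everything else where it stands.

Things in the scene. Friction and masses are not known exactly. Their poses are not given: they have to be found in the camera images.
- hob: white portable induction hob, fixed, 280 (x) x 240 (y) x 50 mm high; black glass on top, four keys in a row on the dark strip along its near edge. Origin: centre of its underside; x from the keys to the far edge, y left, z up. Key centres at x = -108 mm, left to right: green y = +85, orange +20, orange -44, grey -92 mm (orange pair 64 mm apart). Black key collars end 58 mm above the worktop
- lock_left_top (a point): centre of the top face of the left orange key; 70 mm above the worktop while the key is up, it sinks with the key (keys move straight down)
- lock_right_top (a point): centre of the top face of the right orange key; 70 mm above the worktop while the key is up, it sinks with the key (keys move straight down)
- power_top (a point): centre of the top face of the green key; 70 mm above the worktop while the key is up, it sinks with the key (keys move straight down)
- timer_top (a point): centre of the top face of the grey key; 70 mm above the worktop while the key is up, it sinks with the key (keys move straight down)
- lock_left (a joint): left orange round push key of the hob, 24 mm across, standing in a 40 mm black collar; one of the two child-lock keys. Joint value: how far it is pressed, 0 up to 0.008 m fully down; a spring returns it (about 1.5 N to start it, 5 N fully down)
- lock_right (a joint): right orange round push key of the hob, 24 mm across, standing in a 40 mm black collar; the other child-lock key. Joint value: how far it is pressed, 0 up to 0.008 m fully down; a spring returns it (about 1.5 N to start it, 5 N fully down)
- power (a joint): green round push key of the hob, 24 mm across, standing in a 40 mm black collar; switches the hob on. Joint value: how far it is pressed, 0 up to 0.008 m fully down; a spring returns it (about 1.5 N to start it, 5 N fully down)
- timer (a joint): grey round push key of the hob, 24 mm across, standing in a 40 mm black collar; timer, not to be pressed. Joint value: how far it is pressed, 0 up to 0.008 m fully down; a spring returns it (about 1.5 N to start it, 5 N fully down)
- casserole: small black casserole with lid and knob, 127 (x) x 180 (y, over the handles) x 97 mm high, loose on the glass plate of the hob behind the keys, its near wall at least 70 mm behind the key centres; its top is 147 mm above the worktop. Origin at the centre of its underside
- apple: red apple, 72 mm, bystander; origin at the centre of its underside
- lemon: yellow lemon, 76x56x55 mm, bystander; origin at the centre of its underside
- garlic: garlic bulb, 60 mm, bystander; origin at the centre of its underside
- spoon: wooden spoon, 297 mm long along its x, 16 mm high, bystander; origin at the centre of its underside
- tin: tin with a green and teal label, 76 mm across, 58 mm high, bystander; origin at the centre of its underside
- salt: small salt shaker with grey top, 44 mm across, 90 mm high, bystander; origin at the centre of its underside

How it is judged (in metres and radians):
On the way, in this order (a step that is already met when the one before it is completed fails the run):
1. both orange keys are held down together by the fingers for two seconds (value of joint each of lock_left, lock_right above 0.005 m and contact force between the fingers and hob above 2 N), for 2 s.
2. both orange keys have been let up (value of joint each of lock_left, lock_right below 0.001 m), for 0.1 s.
3. the green key is pressed down with the orange keys up (all of step 2 and value of joint power above 0.005 m), for 0.1 s.
At the end, for the whole second after the job is handed in: After the two stages of pressing (orange pair more than 5 mm down together for 2 s, then let up, then green more than 5 mm down), all four keys are up again (within 1 mm), the casserole rests within 15 mm of where it stood, and the bystanders lie within 30 mm of where they were (all of step 2 and value of joint each of power, timer below 0.001 m and distance of casserole from where it was at the start of the episode below 0.015 m and linear speed of casserole below 0.02 m/s and distance of each of apple, lemon, garlic, spoon, tin, salt from where it was at the start of the episode below 0.03 m); the robot touches nothing.
It fails at once if one orange key is pressed down (over 5 mm) while the other is still up (under 1 mm) ((value of joint lock_left above 0.005 m and value of joint lock_right below 0.001 m) or (value of joint lock_right above 0.005 m and value of joint lock_left below 0.001 m)).
It fails at once if the green key is pressed together with an orange key (value of joint power above 0.003 m and value of joint any of lock_left, lock_right above 0.003 m).
It fails at once if the grey key is pressed (over 3 mm) (value of joint timer above 0.003 m).
It fails at once if the casserole is shifted or lifted (over 15 mm) (distance of casserole from where it was at the start of the episode above 0.015 m).
It fails at once if a bystander is moved or lifted (over 30 mm) (distance of any of apple, lemon, garlic, spoon, tin, salt from where it was at the start of the episode above 0.03 m).
It also fails if it takes over 54 s, if anything falls off the work surface, if the arm or the gripper's body presses on something with over 40 N, if the wrist force passes 120 N, or if a joint passes its speed limit or range.

ROBOT

A 6-joint arm with a two-finger parallel gripper is mounted at the origin on a cart in front of the work surface, level with it; the furniture and walls round the work are solid. World frame = base frame: x ahead of the robot, y to its left, z up, the work surface at z = 0. Lengths are in mm, angles in rad, forces in N, time in s.
With the tool pointing down it reaches from about 350 to 975 mm from the base axis. Payload 7.1 kg.
Tool frame: the origin (TCP) lies on the front face of the gripper's body, between the roots of the fingers; the fingertips stand 80 mm ahead of it and the grasp point (between the pads) lies 61 mm ahead of it; z points along the fingers, y is the line along which they close (so a half turn about z gives the same grasp; the last joint's range is limited). The gripper opens to 88 mm and grips with 3 to 60 N. Pads are 20 mm wide; open, the fingers measure 115 mm over their backs; the gripper's body (75 mm by 178 mm) begins 61 mm behind the grasp point.
Start: joints at [-1.143, 0.423, 1.63, -0, 1.089, -0.019], TCP at [270.066, -563.622, 302.675] pointing down, gripper open.
Joint ranges: [-3, 3], [-0.9, 2.11], [0.09, 2.58], [-1.31, 4.45], [0.11, 2.69], [-2.54, 2.54]. Speed limits (rad/s): [2.39, 2.39, 3.01, 3.14, 3.14, 3.14].

INTERFACE

Orientations are given as a rotation vector (axis times angle).
In Python, from workcell import readout, vision, close_job gives the robot as it stands.
- The arm moves only by the tool servo_tool, never from a script. Its argument "plan" is a list that holds one entry, the list of rows, each a list of 7 numbers: the gripper command: -1 is fully open, 1 is shut, values between are in proportion, then the shift along the world's x, y, z in units of 40 mm (1.0 is 40 mm), then the turn, a rotation vector about the world's x, y, z in units of 5 degrees (1.0 is 5 degrees). A call has 1 to 5 rows; each row shifts and turns the commanded pose from where the row before left it; what a row does not reach is not made up. A row lasts 1/12 s, in which the tool goes at most 41.7 mm and 7.16 degrees, less where a joint would pass 70% of its speed; a pose out of reach is approached as far as the arm can. A call is refused whole if a number of a shift passes 1 or a number of a turn 1, either way. A call with a gripper value outside its range is refused whole. The fingers move at their own pace and stop on an object; the grip force is fixed at half the most. Time passes only in rows, so rows that do not move let the fingers close. It gives the time, the measured TCP pose, the force, the opening and the grip force at its end, in the units of the state.
- readout.get_obs(): the state, without advancing time (a new reading comes with each control period).
- vision.get_image(name): name is "scene" or "side" or "wrist"; returns the picture (480x640x3 uint8, red, green, blue); there is no depth.
- vision.camera_params(name): a dict with "fx", "fy", "cx", "cy" (pixels), "D" ([k1, k2, p1, p2, k3] as OpenCV has them; the pictures are not rectified), "rvec" (rotation vector, rad) and "tvec" (3), from world to camera coordinates, as OpenCV has them; the wrist camera has in their place "hand_eye" (4x4, takes a point from camera to tool coordinates, whose origin is the TCP and whose axes are the flange's). Camera axes: x right, y down, z forward; pixel columns grow to the right and rows downward; lengths in mm; the calibration is good to about 2 mm. A picture is of the moment at which its call begins: read the wrist's pose just before it. camera_params takes no time and is no camera call.
- close_job(): hands the job in; it is judged then, once.
The state is a dict: "t": time; "qpos": joint angles; "qvel": joint speeds; "joint_torque": joint torques, N m; "ee_pos": TCP position; "orientation": TCP orientation; "ft_force": force on the tool from outside, world axes, zero at the start; "moment": the same for the moment, N m; "width": finger opening in mm; "grasp_force": force on a finger pad.
Only numpy, scipy, OpenCV 4.12 (cv2) and the standard library are available. Lean on these libraries where they do the work, as an engineer would, in place of code of your own. Each camera call takes 0.05 s, during which the arm holds its last target. There are 200 camera calls.

## Working session

There is one attempt and no reset: what is moved stays moved. The work goes in short steps, Python scripts to look and compute and a tool call to move; the robot and the scene stay as the last step left them, time stands still between calls to the robot, and variables do not carry over. Pictures are saved under pics/ and viewed, at most 10 in all, crops included, and the job is handed in when it is done.

Besides the shell and the picture viewer there is one more tool, called after ">>>" as name([rows], argument=value, ...), one row to a line, values as JSON. servo_tool: Moves the arm, as the interface text tells. Its arguments: {"type":"object","properties":{"plan":{"type":"array"}},"required":["plan"]}

```bash
mkdir -p pics; python3 - <<'E'
from workcell import readout, vision
import cv2
o=readout.get_obs();print(o)
for n in("scene","side"):
    cv2.imwrite(f"pics/{n}0.png",vision.get_image(n)[:,:,::-1]);print(vision.camera_params(n))
print(vision.camera_params("wrist"))
E
```

```text
{'t': 0.0, 'qpos': array([-1.14302499e+00,  4.23816475e-01,  1.63069040e+00, -1.20700234e-05,
        1.08862128e+00, -1.90006898e-02]), 'qvel': array([-0.00109043,  0.00066019,  0.00023688,  0.0007876 , -0.0011104 ,
        0.00074416]), 'joint_torque': array([-1.70893123e-03, -5.44631124e+01, -2.73670292e+01,  6.42497744e-02,
        2.26634648e-02, -1.12388041e-04]), 'ee_pos': array([ 269.87282938, -563.24242165,  301.91666907]), 'orientation': array([-3.06206721e+00, -6.95641685e-01,  5.05746352e-04]), 'ft_force': array([-0.08600832, -0.11023925, -1.57386081]), 'moment': array([-0.05383146, -0.02828355, -0.02453121]), 'grasp_force': 0.0, 'width': 87.74750781448351}
{'fx': 502.2401604624195, 'fy': 502.2401604624195, 'cx': 324.55986436547056, 'cy': 236.14000490519604, 'D': array([0.04171469, 0.        , 0.        , 0.        , 0.        ]), 'rvec': array([ 2.00383299, -1.0329886 ,  0.51485728]), 'tvec': array([-290.24379762,  346.28135172, 1294.17532102])}
{'fx': 438.2903903443799, 'fy': 438.2903903443799, 'cx': 312.7513419670747, 'cy': 236.94058416068404, 'D': array([0.0095422, 0.       , 0.       , 0.       , 0.       ]), 'rvec': array([ 0.21048126, -2.70817139,  1.37682978]), 'tvec': array([ 540.42049282,  114.91473672, 1311.16754754])}
{'fx': 346.9871888895909, 'fy': 346.9871888895909, 'cx': 315.9558019615542, 'cy': 239.05363274707497, 'D': array([0.02373864, 0.        , 0.        , 0.        , 0.        ]), 'hand_eye': array([[-3.66351220e-04, -9.58379697e-01, -2.85496448e-01,
         7.80175527e+01],
       [ 9.99999917e-01, -4.01532460e-04,  6.46921076e-05,
        -7.47383976e-01],
       [-1.76635693e-04, -2.85496401e-01,  9.58379765e-01,
        -8.14464965e+01],
       [ 0.00000000e+00,  0.00000000e+00,  0.00000000e+00,
         1.00000000e+00]])}
```

View pics/scene0.png

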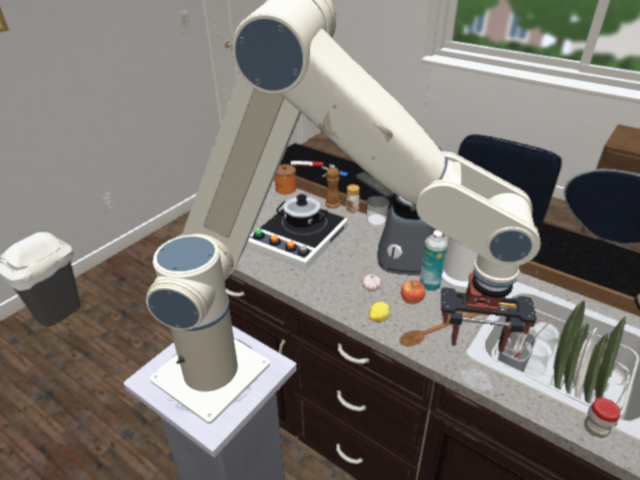

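View pics/side0.png

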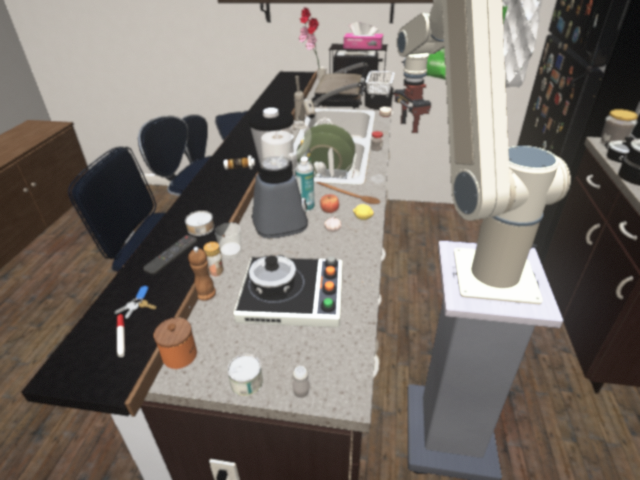

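The scene view shows the keys at about (259,234), (276,240), (291,245) and (303,251). The side view shows green at (328,302) and the oranges at (329,286) and (330,271). I'll enlarge both.

```bash
python3 - <<'E'
import cv2,numpy as np
a=cv2.imread("pics/scene0.png")[215:265,240:320];b=cv2.imread("pics/side0.png")[250:330,300:360]
a=cv2.resize(a,None,fx=6,fy=6,interpolation=2);b=cv2.resize(b,None,fx=5,fy=5,interpolation=2)
c=np.zeros((400,780,3),np.uint8);c[:300,:480]=a;c[:400,480:]=b
cv2.imwrite("pics/crop.png",c)
E
```

```text
(no output)
```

View pics/crop.png

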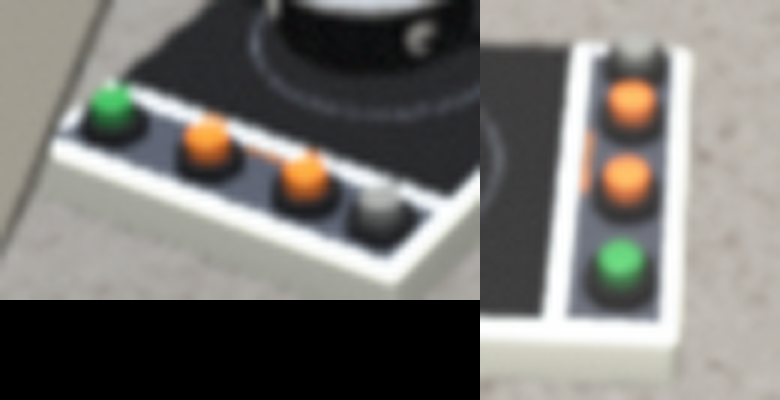

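```bash
cat > h.py <<'E'
import numpy as np,cv2
from scipy.spatial.transform import Rotation as R
from scipy.optimize import least_squares
from workcell import readout,vision
K=np.array([[-108,85],[-108,20],[-108,-44],[-108,-92.]])
def ray(c,p,o=None):
    M=np.array([[c['fx'],0,c['cx']],[0,c['fy'],c['cy']],[0,0,1]])
    u=cv2.undistortPoints(np.array(p,float).reshape(-1,1,2),M,np.array(c['D']))[:,0]
    d=np.c_[u,np.ones(len(u))]
    if 'rvec' in c:
        r=R.from_rotvec(c['rvec']).as_matrix(); return -r.T@c['tvec'],d@r
    T=c['hand_eye'];r=R.from_rotvec(o['orientation']).as_matrix()
    return o['ee_pos']+r@T[:3,3],d@T[:3,:3].T@r.T
def plane(c,p,z,o=None):
    s,d=ray(c,p,o); return (s+d*((z-s[2])/d[:,2])[:,None])[:,:2]
def fit(P,k):
    def f(v):
        r=np.array([[np.cos(v[2]),-np.sin(v[2])],[np.sin(v[2]),np.cos(v[2])]])
        return (k@r.T+v[:2]-P).ravel()
    s=least_squares(f,[600,300,0.]);v=s.x
    r=np.array([[np.cos(v[2]),-np.sin(v[2])],[np.sin(v[2]),np.cos(v[2])]])
    return v,K@r.T+v[:2],s.fun.reshape(-1,2)
E
python3 - <<'E'
from h import *
np.set_printoptions(precision=1,suppress=True)
A=plane(vision.camera_params("scene"),np.array([[112,97],[211,138],[308,172],[382,203]])/6+[239.6,214.6],70)
B=plane(vision.camera_params("side"),np.array([[141,255],[146,173],[152,96]])/5+[299.6,249.6],70)
print(A,B)
for P,k in((A,K),(B,K[:3]),(np.r_[A,B],np.r_[K,K[:3]])):
    v,k4,r=fit(P,k);print(v,v[2],k4,r)
E
```

```text
[[462.7 245.1]
 [465.  175.5]
 [471.4 113.2]
 [472.8  64.3]] [[465.1 247.7]
 [471.1 184.7]
 [476.6 120.1]]
[575.3 163.8   0.1] 0.060943697224932876 [[462.3 242.1]
 [466.3 177.2]
 [470.2 113.4]
 [473.1  65.4]] [[-0.4 -3. ]
 [ 1.3  1.7]
 [-1.3  0.1]
 [ 0.3  1.2]]
[580.3 173.7   0.1] 0.09037344653035657 [[465.1 248.6]
 [471.  183.8]
 [476.7 120.1]
 [481.1  72.3]] [[ 0.   0.8]
 [-0.2 -0.9]
 [ 0.1  0. ]]
[577.3 166.7   0.1] 0.06091375612253287 [[464.3 244.9]
 [468.3 180.1]
 [472.2 116.2]
 [475.1  68.3]] [[ 1.6 -0.2]
 [ 3.3  4.5]
 [ 0.7  3. ]
 [ 2.3  4. ]
 [-0.7 -2.8]
 [-2.8 -4.6]
 [-4.4 -3.9]]
```

Key heights and spacing fit to within about 4 mm, with the orange midpoint near (470,148) and yaw about 0.07. I'll move above the keys and then refine with the wrist camera.

>>> servo_tool([
  [[-0.15,0.25,0.89,0,0,0,-0.215],[-0.15,0.25,0.89,0,0,0,-0.215],[-0.15,0.25,0.89,0,0,0,-0.215],[-0.15,0.25,0.89,0,0,0,-0.215],[-0.15,0.25,0.89,0,0,0,-0.215]],
])

```text
t: 0.52
ee_pos: [320.0, -383.8, 302.3]
orientation: [-3.093, -0.549, 0.0]
ft_force: [0.5, -0.8, -0.3]
width: 57.9
grasp_force: 0.0
```

>>> servo_tool([
  [[-0.15,0.25,0.89,0,0,0,-0.215],[-0.15,0.25,0.89,0,0,0,-0.215],[-0.15,0.25,0.89,0,0,0,-0.215],[-0.15,0.25,0.89,0,0,0,-0.215],[-0.15,0.25,0.89,0,0,0,-0.215]],
])

```text
t: 0.93
ee_pos: [369.9, -205.8, 302.6]
orientation: [-3.115, -0.404, 0.0]
ft_force: [1.3, 0.5, 0.0]
width: 50.7
grasp_force: 0.0
```

>>> servo_tool([
  [[-0.15,0.25,0.89,0,0,0,-0.215],[-0.15,0.25,0.89,0,0,0,-0.215],[-0.15,0.25,0.89,0,0,0,-0.215],[-0.15,0.25,0.89,0,0,0,-0.215],[-0.15,0.25,0.89,0,0,0,-0.215]],
])

```text
t: 1.35
ee_pos: [420.0, -27.8, 302.7]
orientation: [3.131, 0.258, 0.0]
ft_force: [0.9, -0.5, -0.2]
width: 50.9
grasp_force: 0.0
```

>>> servo_tool([
  [[-0.15,0.25,0.89,0,0,0,-0.215],[-0.15,0.25,0.89,0,0,0,-0.215],[-0.15,0.25,0.89,0,0,0,-0.215],[-0.15,0.25,0.89,0,0,0,-0.215],[-0.15,0.25,0.86,0,0,0,-0.215]],
])

```text
t: 1.77
ee_pos: [470.0, 149.2, 302.5]
orientation: [3.14, 0.112, -0.001]
ft_force: [0.9, -0.9, 0.3]
width: 50.5
grasp_force: 0.0
```

>>> servo_tool([
  [[-0.15,0,0,-0.5,0,0,0],[-0.15,0,0,-0.5,0,0,0],[-0.15,0,0,0,0,0,0],[-0.15,0,0,0,0,0,0]],
])

```text
t: 2.1
ee_pos: [469.3, 147.1, 261.9]
orientation: [3.139, 0.113, -0.005]
ft_force: [0.7, 0.1, 0.4]
width: 50.7
grasp_force: 0.0
```

```bash
python3 - <<'E'
from h import *
o=readout.get_obs();im=vision.get_image("wrist")[:,:,::-1]
cv2.imwrite("pics/w1.png",im);import pickle;pickle.dump(o,open("o1.pkl","wb"));print(o['ee_pos'],o['orientation'],o['width'],o['ft_force'])
E
```

```text
[469.28708241 147.08198262 261.88554389] [ 3.13880097  0.11286728 -0.00469953] 50.735368316206554 [0.72347038 0.09555131 0.43377834]
```

View pics/w1.png

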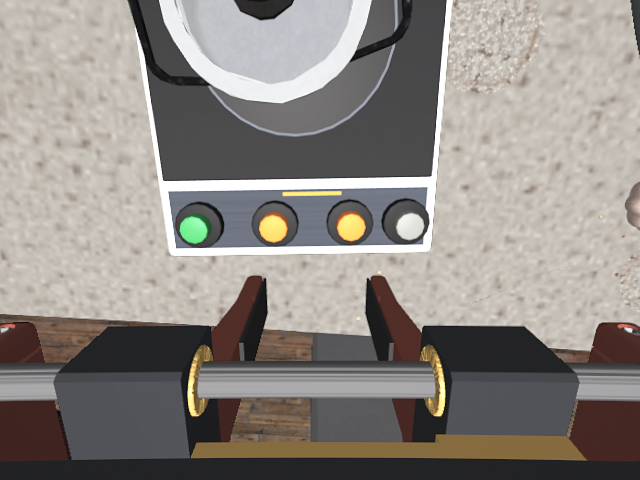

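The wrist view shows the key tops at green (194,230), orange (273,229) and (351,228), and grey (410,227). The fingers straddle the orange pair.

```bash
python3 - <<'E'
from h import *
import pickle
np.set_printoptions(precision=3,suppress=True)
o=pickle.load(open("o1.pkl","rb"))
P=plane(vision.camera_params("wrist"),[[194,230],[273,229],[351,228],[410,227]],70,o)
v,k4,r=fit(P,K);print(P,v,k4,r,sep="\n");print("mid",k4[1:3].mean(0))
y=R.from_rotvec(o['orientation']).as_matrix()[:,1];print("tool y yaw",np.arctan2(y[0],-y[1]),R.from_rotvec(o['orientation']).as_matrix()[:,2])
E
```

```text
[[465.663 246.617]
 [471.094 182.684]
 [476.459 119.394]
 [480.693  71.716]]
[580.42  172.052   0.086]
[[465.552 247.514]
 [471.106 182.751]
 [476.574 118.985]
 [480.675  71.161]]
[[-0.11   0.897]
 [ 0.012  0.067]
 [ 0.115 -0.409]
 [-0.017 -0.555]]
mid [473.84  150.868]
tool y yaw 0.07188745965533647 [-0.003 -0.001 -1.   ]
```

The wrist fit has residuals under 1 mm and agrees with the side camera. I'll align and descend to about 6 mm above the keys.

>>> servo_tool([
  [[-0.15,0.055,0.045,-0.5,0,0,0.08],[-0.15,0.055,0.045,-0.5,0,0,0.08],[-0.15,0,0,-0.5,0,0,0],[-0.15,0,0,-0.5,0,0,0],[-0.15,0,0,-0.3,0,0,0]],
])

```text
t: 2.57
ee_pos: [474.8, 150.3, 170.4]
orientation: [-3.139, -0.133, -0.001]
ft_force: [-0.1, -0.1, 0.1]
width: 50.3
grasp_force: 0.0
```

>>> servo_tool([
  [[-0.15,0,0,-0.2,0,0,0],[-0.15,0,0,-0.1,0,0,0],[-0.15,0,0,0,0,0,0],[-0.15,0,0,0,0,0,0]],
])

```text
t: 2.9
ee_pos: [475.1, 150.7, 159.5]
orientation: [-3.138, -0.134, -0.002]
ft_force: [-0.2, -0.3, 0.1]
width: 50.8
grasp_force: 0.0
```

```bash
python3 - <<'E'
from h import *
o=readout.get_obs();print(o['ee_pos'],o['orientation'],o['width'],o['ft_force'])
cv2.imwrite("pics/w2.png",vision.get_image("wrist")[:,:,::-1])
E
```

```text
[475.07022127 150.74718226 159.49803079] [-3.13842427e+00 -1.33587561e-01 -1.97114094e-03] 50.7547485539085 [-0.18909085 -0.3423239   0.12834584]
```

View pics/w2.png

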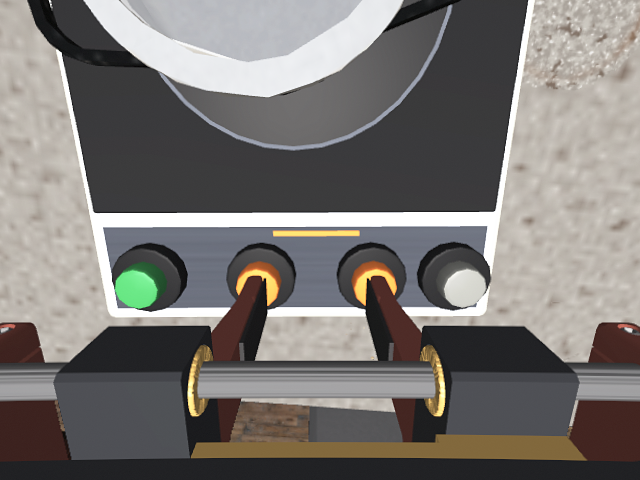

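Both fingertips sit centrally over the orange keys, at about (258,285) and (375,283). I'll press now.

>>> servo_tool([
  [[-0.15,0,0,-0.2,0,0,0],[-0.15,0,0,-0.1,0,0,0],[-0.15,0,0,-0.08,0,0,0],[-0.15,0,0,-0.06,0,0,0],[-0.15,0,0,0,0,0,0]],
])

```text
t: 3.37
ee_pos: [475.6, 151.1, 142.3]
orientation: [-3.138, -0.134, -0.004]
ft_force: [-0.8, -0.9, 13.6]
width: 50.6
grasp_force: 7.2
```

>>> servo_tool([
  [[-0.15,0,0,-0.02,0,0,0],[-0.15,0,0,0,0,0,0],[-0.15,0,0,0,0,0,0],[-0.15,0,0,0,0,0,0],[-0.15,0,0,0,0,0,0]],
])

```text
t: 3.78
ee_pos: [475.5, 151.1, 142.1]
orientation: [-3.138, -0.134, -0.004]
ft_force: [-2.9, -1.9, 24.3]
width: 50.4
grasp_force: 11.9
```

```bash
python3 - <<'E'
from h import *
cv2.imwrite("pics/w3.png",vision.get_image("wrist")[:,:,::-1]);print(readout.get_obs()['moment'])
E
```

```text
[-0.22616779  0.6252307   0.03031437]
```

View pics/w3.png

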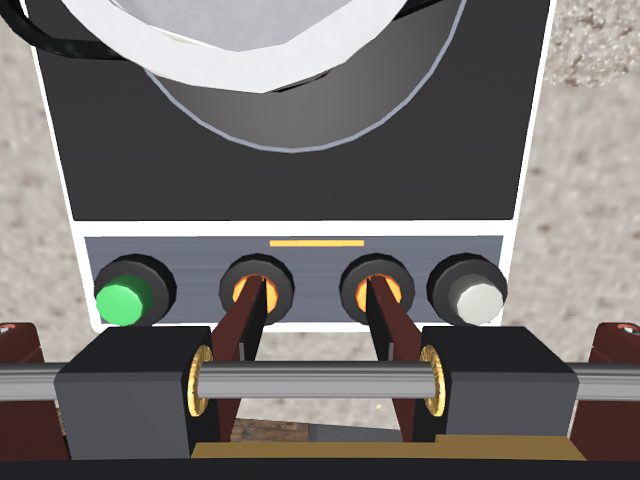

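Both orange keys have sunk into their collars and the force reads 24 N, so they are at their stops. I'll hold for 2.9 s more.

>>> servo_tool([
  [[-0.15,0,0,0,0,0,0],[-0.15,0,0,0,0,0,0],[-0.15,0,0,0,0,0,0],[-0.15,0,0,0,0,0,0],[-0.15,0,0,0,0,0,0]],
])

```text
t: 4.25
ee_pos: [475.5, 151.1, 142.1]
orientation: [-3.138, -0.134, -0.004]
ft_force: [-3.4, -1.3, 23.7]
width: 50.5
grasp_force: 11.9
```

>>> servo_tool([
  [[-0.15,0,0,0,0,0,0],[-0.15,0,0,0,0,0,0],[-0.15,0,0,0,0,0,0],[-0.15,0,0,0,0,0,0],[-0.15,0,0,0,0,0,0]],
])

```text
t: 4.67
ee_pos: [475.5, 151.1, 142.1]
orientation: [-3.138, -0.134, -0.004]
ft_force: [-3.9, -0.7, 23.6]
width: 50.5
grasp_force: 11.9
```

>>> servo_tool([
  [[-0.15,0,0,0,0,0,0],[-0.15,0,0,0,0,0,0],[-0.15,0,0,0,0,0,0],[-0.15,0,0,0,0,0,0],[-0.15,0,0,0,0,0,0]],
])

```text
t: 5.08
ee_pos: [475.5, 151.1, 142.1]
orientation: [-3.138, -0.134, -0.004]
ft_force: [-3.1, -1.8, 23.6]
width: 50.2
grasp_force: 11.9
```

>>> servo_tool([
  [[-0.15,0,0,0,0,0,0],[-0.15,0,0,0,0,0,0],[-0.15,0,0,0,0,0,0],[-0.15,0,0,0,0,0,0],[-0.15,0,0,0,0,0,0]],
])

```text
t: 5.5
ee_pos: [475.5, 151.1, 142.1]
orientation: [-3.138, -0.134, -0.004]
ft_force: [-2.9, -1.8, 24.9]
width: 50.4
grasp_force: 11.9
```

>>> servo_tool([
  [[-0.15,0,0,0,0,0,0],[-0.15,0,0,0,0,0,0],[-0.15,0,0,0,0,0,0],[-0.15,0,0,0,0,0,0],[-0.15,0,0,0,0,0,0]],
])

```text
t: 5.92
ee_pos: [475.5, 151.1, 142.1]
orientation: [-3.138, -0.134, -0.004]
ft_force: [-3.1, -2.6, 23.1]
width: 50.6
grasp_force: 11.9
```

>>> servo_tool([
  [[-0.15,0,0,0,0,0,0],[-0.15,0,0,0,0,0,0],[-0.15,0,0,0,0,0,0],[-0.15,0,0,0,0,0,0],[-0.15,0,0,0,0,0,0]],
])

```text
t: 6.33
ee_pos: [475.5, 151.1, 142.1]
orientation: [-3.138, -0.134, -0.004]
ft_force: [-3.9, -1.8, 24.2]
width: 50.5
grasp_force: 11.9
```

>>> servo_tool([
  [[-0.15,0,0,0,0,0,0],[-0.15,0,0,0,0,0,0],[-0.15,0,0,0,0,0,0],[-0.15,0,0,0,0,0,0],[-0.15,0,0,0,0,0,0]],
])

```text
t: 6.75
ee_pos: [475.5, 151.1, 142.1]
orientation: [-3.138, -0.134, -0.004]
ft_force: [-4.1, -1.3, 23.9]
width: 50.3
grasp_force: 11.9
```

>>> servo_tool([
  [[-0.15,0,0,0.3,0,0,0],[-0.15,0,0,0.5,0,0,0],[-0.15,0,0,0.5,0,0,0],[-0.15,0,0,0,0,0,0],[-0.15,0,0,0,0,0,0]],
])

```text
t: 7.17
ee_pos: [474.8, 150.9, 192.8]
orientation: [-3.138, -0.134, -0.003]
ft_force: [0.2, 0.8, 0.2]
width: 50.7
grasp_force: 0.0
```

>>> servo_tool([
  [[0.92,-0.05,0.6,0,0,0,0],[0.92,-0.05,0.6,0,0,0,0],[0.92,-0.06,0.6,0,0,0,0],[0.92,-0.06,0.6,0,0,0,0],[0.92,0,0,0,0,0,0]],
])

```text
t: 7.58
ee_pos: [465.1, 249.6, 191.0]
orientation: [-3.138, -0.138, 0.001]
ft_force: [-0.1, 0.4, -0.2]
width: 20.8
grasp_force: 0.0
```

>>> servo_tool([
  [[0.92,0,0,0,0,0,0],[0.92,0,0,0,0,0,0],[0.92,0,0,-0.5,0,0,0],[0.92,0,0,-0.4,0,0,0],[0.92,0,0,0,0,0,0]],
])

```text
t: 8.0
ee_pos: [464.1, 244.8, 153.6]
orientation: [3.136, 0.132, -0.008]
ft_force: [-0.1, 0.4, -0.5]
width: 3.7
grasp_force: 0.0
```

```bash
python3 - <<'E'
from h import *
o=readout.get_obs();print(o['ee_pos'],o['orientation'],o['width'],o['ft_force'])
cv2.imwrite("pics/w4.png",vision.get_image("wrist")[:,:,::-1])
E
```

```text
[464.13740111 244.83236891 153.58705298] [ 3.13649943  0.13219753 -0.00758615] 3.6925910323442688 [-0.08570961  0.42886987 -0.48057241]
```

View pics/w4.png

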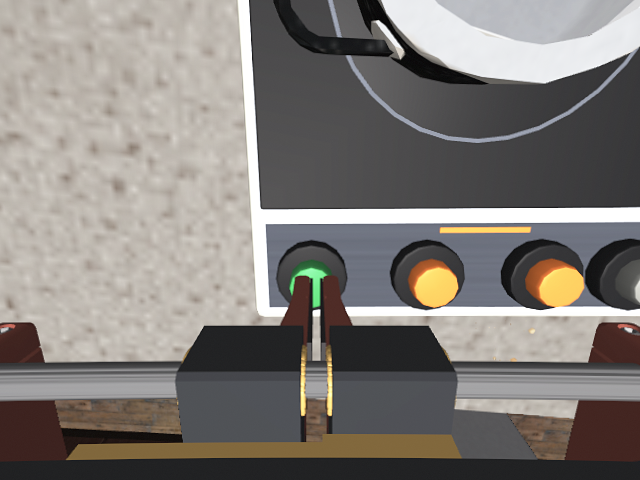

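The closed fingertips are over the green key at about (313,283), and both oranges stand raised. I'll press it, hold briefly and lift.

>>> servo_tool([
  [[0.92,0.03,0.04,-0.08,0,0,0],[0.92,0,0,-0.1,0,0,0],[0.92,0,0,-0.08,0,0,0],[0.92,0,0,-0.03,0,0,0],[0.92,0,0,0,0,0,0]],
])

```text
t: 8.47
ee_pos: [467.6, 248.5, 145.1]
orientation: [-3.138, -0.134, -0.003]
ft_force: [2.0, -1.6, 3.0]
width: 3.2
grasp_force: 1.8
```

>>> servo_tool([
  [[0.92,0,0,-0.06,0,0,0],[0.92,0,0,-0.04,0,0,0],[0.92,0,0,0,0,0,0],[0.92,0,0,0,0,0,0],[0.92,0,0,0,0,0,0]],
])

```text
t: 8.88
ee_pos: [467.7, 248.5, 142.1]
orientation: [-3.138, -0.135, -0.003]
ft_force: [0.9, -3.8, 16.3]
width: 3.7
grasp_force: 8.2
```

The force is 16 N at 142.1 mm, so the green key is fully down. I'll hold a moment longer and then retreat upward.

>>> servo_tool([
  [[0.92,0,0,0,0,0,0],[0.92,0,0,0,0,0,0],[0.92,0,0,0,0,0,0]],
])

```text
t: 9.13
ee_pos: [467.7, 248.5, 142.1]
orientation: [-3.138, -0.135, -0.003]
ft_force: [0.5, -4.4, 15.2]
width: 3.2
grasp_force: 8.2
```

>>> servo_tool([
  [[0.92,0,0,0.4,0,0,0],[0.92,0,0,0.8,0,0,0],[0.92,0,0,0.8,0,0,0],[0.92,0,0,0.8,0,0,0],[0.92,0,0,0.4,0,0,0]],
])

```text
t: 9.55
ee_pos: [467.2, 249.0, 271.8]
orientation: [-3.137, -0.134, -0.004]
ft_force: [1.4, -0.5, 0.2]
width: 3.3
grasp_force: 0.0
```

>>> servo_tool([
  [[0.92,0,0,0,0,0,0],[0.92,0,0,0,0,0,0],[0.92,0,0,0,0,0,0],[0.92,0,0,0,0,0,0],[0.92,0,0,0,0,0,0]],
])

```text
t: 9.97
ee_pos: [466.2, 248.1, 267.1]
orientation: [3.138, 0.134, -0.004]
ft_force: [-0.7, 0.1, -0.4]
width: 3.7
grasp_force: 0.0
```

```bash
python3 - <<'E'
from h import *
o=readout.get_obs();print(o['ee_pos'],o['ft_force'],o['t'])
cv2.imwrite("pics/w5.png",vision.get_image("wrist")[:,:,::-1])
E
```

```text
[466.16579445 248.07584734 267.14190186] [-0.66729953  0.08367857 -0.42398667] 9.9667
```

View pics/w5.png

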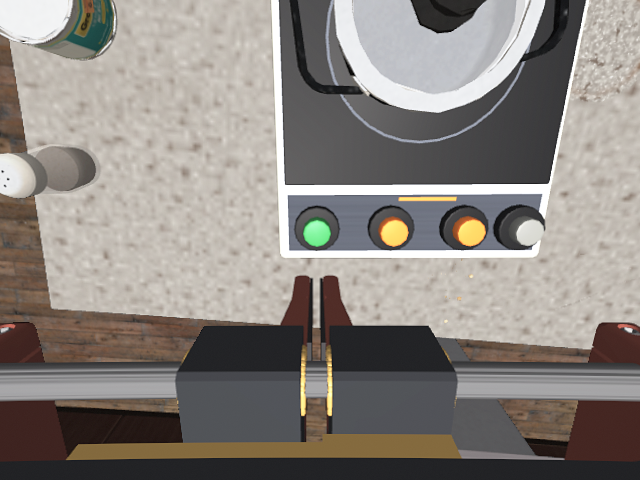

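All four keys are up (green at (317,233)), the casserole, tin and salt look undisturbed, and the gripper is clear.

```bash
python3 -c "
from workcell import close_job
print(close_job())"
```

```text
the job is handed in; nothing more can be done
None
```

The job is handed in (no verdict came back): I held both orange keys fully down together for about 3 s and let them up, then pressed and released the green key, and the last image showed all four keys up and the casserole apparently undisturbed.

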